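# Butt the loose spice tray against the fixed one

## Task

Close the gap in the spice rack: bring the loose blue tray up against the open side of the fixed green tray, so that the two sides touch flush along their whole length and the two low front walls are in line and face the same way. Its two tins must stay standing in it. Leave the tray flat on the shelf, let go, and leave everything else where it stands.

Things in the scene. Friction and masses are not known exactly. Their poses are not given: they have to be found in the camera images.
- rack: green wooden spice tray, screwed to the shelf. 160 mm along x, 90 mm along y, walls 8 mm thick; sides and back wall (+x) 45 mm high, low front wall (-x) 28 mm. Carrying board across its middle, top at 100 mm. A wooden end panel (12 mm thick, 110 mm high) closes its +y side; its -y side is the open side, where the blue tray belongs. Origin: centre of the green tray's underside
- tray: blue wooden spice tray, loose, same shape as the green one but with no end panel: 160 mm (x) by 90 mm (y), back wall (+x) and sides 45 mm high, low front wall (-x) 28 mm; 0.36 to 0.59 kg empty, holds two tins. Origin: centre of its underside. Its +y side meets the green tray; when flush and in line its origin is 90 mm from the green tray's along the latter's -y, yaws equal
- tray_handle (a point): grip point on the blue tray's carrying board, at the tray's centre, 85 mm above its underside. The board is 10 mm thick along the tray's x, 60 mm wide along its y, its top 100 mm above the underside; the tins' tops beside it are 50 mm above the underside. Axes as the tray's
- tray_front_corner (a point): bottom outer corner of the blue tray at the front end of its +y side (tray frame x -80, y 45, z 0 mm). Axes as the tray's
- tray_back_corner (a point): bottom outer corner of the blue tray at the back end of its +y side (tray frame x 80, y 45, z 0 mm). Axes as the tray's
- rack_face (a point): point on the outer face of the green tray's open (-y) side, at mid-length and at the bottom (rack frame x 0, y -45, z 0 mm). Axes as the rack's: x runs along the face to the back, -y points out of the open side
- rack_front_corner (a point): bottom outer corner of the green tray at the front end of its open side (rack frame x -80, y -45, z 0 mm); the blue tray's front corner belongs here
- tin0: closed round steel spice tin, 54 mm across, 42 mm high, 90 g, standing upright and loose on the floor (8 mm thick) of the blue tray, in front of its carrying board; origin at the centre of its underside. It may shuffle a few mm in its compartment
- tin1: closed round steel spice tin, 54 mm across, 42 mm high, 90 g, standing upright and loose on the floor (8 mm thick) of the blue tray, behind its carrying board; origin at the centre of its underside. It may shuffle a few mm in its compartment
- tin2: closed round steel spice tin, 54 mm across, 42 mm high, 90 g, standing upright and loose on the floor (8 mm thick) of the green tray, in front of its carrying board; origin at the centre of its underside. It may shuffle a few mm in its compartment
- tin3: closed round steel spice tin, 54 mm across, 42 mm high, 90 g, standing upright and loose on the floor (8 mm thick) of the green tray, behind its carrying board; origin at the centre of its underside. It may shuffle a few mm in its compartment
- bottle: amber glass bottle with a cork stopper, 62 mm across, 164 mm high with the cork, a bystander; origin at the centre of its underside
- salt_cellar: lidded white ceramic salt cellar, 84 mm across, 74 mm high with its knob, a bystander; origin at the centre of its underside
- mortar: small marble mortar bowl, 100 mm across, 65 mm high, a bystander; origin at the centre of its underside
There are look-alikes about, which are no part of the job. What is shaped like the tin1 but red is not meant.

How it is judged:
At the end, for the whole second after the job is handed in: The blue tray stands flat on the shelf, at rest, its side against the green tray's open side: gap at most 5 mm at the front and at the back corner, fronts in line within 10 mm. Both its tins stand upright in it, within 60 mm of its centre (y of tray_front_corner in the frame of rack_face between -0.005 and 0.003 m and z of tray_front_corner in the frame of rack_face between -0.004 and 0.004 m and y of tray_back_corner in the frame of rack_face between -0.005 and 0.003 m and z of tray_back_corner in the frame of rack_face between -0.004 and 0.004 m and x of tray_front_corner in the frame of rack_face between -0.09 and -0.07 m and angle between tray's own z axis and vertical below 0.04 rad and linear speed of tray below 0.01 m/s and horizontal distance between each of tin0, tin1 and tray below 0.06 m and angle between each of tin0, tin1's own z axis and vertical below 0.15 rad and height (world z) of tin0 between 0 and 0.02 m and height (world z) of tin1 between 0 and 0.02 m); the robot touches nothing.
It fails at once if a bystander (bottle, salt cellar, mortar or a tin in the green tray) is moved by more than 30 mm or tipped over (distance of any of tin2, tin3, bottle, salt_cellar, mortar from where it was at the start of the episode above 0.03 m or angle between any of tin2, tin3, bottle, salt_cellar, mortar's own z axis and vertical above 0.5 rad).
It fails at once if the blue tray or one of its tins is tipped by more than 0.5 rad (angle between any of tray, tin0, tin1's own z axis and vertical above 0.5 rad).
It also fails if it takes over 42 s, if anything falls off the work surface, if the arm or the gripper's body presses on something with over 40 N, if the wrist force passes 120 N, or if a joint passes its speed limit or range.

## Robot

A 6-joint arm with a two-finger parallel gripper is mounted at the origin on the work surface. World frame = base frame: x ahead of the robot, y to its left, z up, the work surface at z = 0. Lengths are in m, angles in rad, forces in N, time in s.
With the tool pointing down it reaches from about 0.375 to 0.975 m from the base axis. Payload 3.8 kg.
Tool frame: the origin (TCP) lies midway between the tips of the shut fingers; the grasp point (between the pads) lies 19 mm behind it; z points along the fingers, y is the direction in which the jaws open and shut (so a half turn about z gives the same grasp; the last joint's range is limited). The gripper opens to 85 mm and grips with 20 to 120 N. Pads are 22 mm wide; open, the fingers measure 114 mm over their backs; the gripper's body (76 mm by 85 mm) begins 54 mm behind the grasp point. The pads swing forward as they close: fully open they stand 13 mm farther back than shut.
Start: joints at [1.103, 0.264, 1.604, -0, 1.274, -0.037], TCP at [0.282, 0.613, 0.231] pointing down, gripper open.
Joint ranges: [-2.63, 2.63], [-0.94, 2.18], [0.31, 2.57], [-1.31, 4.45], [0, 2.66], [-2.55, 2.55]. Speed limits (rad/s): [2.57, 2.57, 3.14, 3.14, 3.14, 3.14].

## Interface

Orientations are given as a rotation vector (axis times angle).
In Python, from workcell import bot gives the robot as it stands.
- The arm moves only by the shell command python3 -m inch 'ROWS' [FORCE]. ROWS is JSON, a list of rows, each an object of numbers: "dx", "dy", "dz": the shift along the tool's x, y, z in m; "ax", "ay", "az": the turn, a rotation vector about the tool's x, y, z in degrees; "fingers": the opening, from -1 (shut) to 1 (fully open). A call has 1 to 20 rows; each row is the pose to reach, as a shift and turn from the pose measured when the call began, along the tool's axes at that moment; what a row does not reach only later rows make up. A row lasts 1/8 s, in which the tool goes at most 62.5 mm and 10.7 degrees, less where a joint would pass 70% of its speed; a pose out of reach is approached as far as the arm can. A call with a gripper value outside its range is refused whole. The fingers move at their own pace and stop on an object; FORCE is the grip in N (left out, the last holds). Time passes only in rows, so rows that repeat a pose let the fingers close. It gives the time, the measured TCP pose, the force and the opening at its end, in the units of the state.
- bot.read_state(): the state, without advancing time (a new reading comes with each control period).
- bot.read_camera(name): name is "scene" or "top" or "wrist"; returns (picture, depth): 384x512x3 uint8, blue, green, red; 384x512 float32, m along the optical axis (not along the pixel's ray), 0 where there is no reading.
- bot.get_calibration(name): a dict with "intrinsics" (3x3 intrinsics, pixels), "view" (4x4, takes a point from world to camera coordinates). Camera axes: x right, y down, z forward; pixel columns grow to the right and rows downward; lengths in m; the calibration is good to about 2 mm. A picture is of the moment at which its call begins: read the wrist's pose just before it. get_calibration takes no time and is no camera call; for the wrist camera it gives the pose at the moment of the call.
- bot.finish_job(): hands the job in, once; it reports no verdict.
Trained networks look in the newest picture that a camera, given by its name, has taken for a name from the list of things; names that differ only in an ending like _2 or _b are one class to them, and where a whole thing is asked for, a point or a joint stands for the part that bears it (a point fixed in the world has none). Each returns a list of dicts, best first, with "p" (0 to 1); they miss things now and then, are a little off and sometimes report something else, mostly with a low value. They report only what shows in the picture. A call takes as long as a camera call. They do not tell look-alikes from the thing itself.
- bot.masks_of(camera, thing): "region" (384x512 bool, what is visible of it) and "box" ([left, top, right, bottom] in pixels, round what is visible of it).
The state is a dict: "time": time; "q": joint angles; "joint_vel": joint speeds; "joint_torque": joint torques, N m; "tool_pos": TCP position; "tcp_rot": TCP orientation; "wrist_force": force on the tool from outside, world axes, zero at the start; "torque": the same for the moment, N m; "width": opening from 0.0 (shut) to 1.0 (fully open).
Only numpy, scipy, OpenCV 4.12 (cv2) and the standard library are available. Lean on these libraries where they do the work, as an engineer would, in place of code of your own. Each camera call takes 0.05 s, during which the arm holds its last target. There are 200 camera calls.

## Working session

There is one attempt and no reset: what is moved stays moved. The work goes in short steps, Python scripts to look and compute and a shell command to move; the robot and the scene stay as the last step left them, time stands still between calls to the robot, and variables do not carry over. Pictures are saved under pics/ and viewed, about 8 in all and at most 12, crops included, and the job is handed in when it is done.

```bash
mkdir -p pics; ls; cat > h.py <<'E'
import numpy as np, cv2
from workcell import bot
def cam(n):
    c=bot.get_calibration(n); im,d=bot.read_camera(n)
    return im,d,np.array(c["intrinsics"]),np.array(c["view"])
def cloud(d,K,V):
    v,u=np.mgrid[0:d.shape[0],0:d.shape[1]]
    P=np.stack([(u-K[0,2])/K[0,0]*d,(v-K[1,2])/K[1,1]*d,d],-1)
    R=V[:3,:3]; return (P-V[:3,3])@R   # world
E
python3 - <<'E'
from h import *
ims=[]
for n in("scene","top"):
    im,d,K,V=cam(n); np.savez(f"{n}.npz",im=im,d=d,K=K,V=V); ims.append(im)
    P=cloud(d,K,V)
    cv2.imwrite(f"pics/{n}.png",cv2.resize(im,(800,600)))
    for t in("tray","rack","tin0","bottle","salt_cellar","mortar"):
        for m in bot.masks_of(n,t)[:5]:
            q=P[m["region"]&(d>0)]
            print(n,t,round(m["p"],2),np.round(m["box"]),np.round(np.median(q,0),3),np.round(q.max(0),3) if len(q) else'', np.median(im[m["region"]],0))
print(bot.read_state())
E
```

```text
pics
scene tray 0.93 [183. 181. 215. 229.] [ 0.551 -0.202  0.045] [ 0.628 -0.155  0.104] [78. 46. 21.]
scene rack 0.75 [304. 149. 356. 217.] [0.545 0.204 0.047] [0.614 0.294 0.113] [42. 59. 37.]
scene rack 0.18 [181. 183. 216. 232.] [ 0.552 -0.2    0.045] [ 0.629 -0.154  0.104] [78. 47. 21.]
scene tin0 0.74 [145. 198. 170. 226.] [ 0.576 -0.32   0.041] [ 0.592 -0.297  0.047] [ 28.  37. 148.]
scene tin0 0.57 [319. 187. 336. 203.] [0.573 0.179 0.05 ] [0.592 0.207 0.055] [60. 80. 89.]
scene tin0 0.52 [188. 204. 209. 219.] [ 0.591 -0.203  0.051] [ 0.612 -0.179  0.054] [ 84.  99. 141.]
scene bottle 0.96 [ 91. 167. 124. 218.] [ 0.523 -0.455  0.084] [ 0.538 -0.432  0.166] [ 24.  64. 101.]
scene bottle 0.35 [309. 150. 356. 214.] [0.546 0.206 0.048] [0.611 0.294 0.113] [41. 58. 35.]
scene salt_cellar 0.59 [288. 240. 322. 274.] [0.787 0.062 0.053] [0.814 0.107 0.077] [146. 154. 161.]
scene mortar 0.56 [402. 169. 438. 201.] [0.566 0.463 0.049] [0.626 0.505 0.069] [85. 94. 97.]
top tray 0.94 [301. 184. 336. 243.] [ 0.541 -0.198  0.033] [ 0.624 -0.153  0.107] [81. 49. 22.]
top rack 0.82 [144. 183.
[... 980 characters left out ...]
471 0.043] [0.623 0.522 0.071] [ 87.  96. 103.]
{'time': 0.7, 'q': array([ 1.10309828e+00,  2.63844230e-01,  1.60397158e+00, -3.14141051e-05,
        1.27371643e+00, -3.69228863e-02]), 'joint_vel': array([-0.00013158, -0.00092089, -0.00058717,  0.00036643, -0.00052335,
        0.00067459]), 'joint_torque': array([ 7.23986341e-04, -5.14877665e+01, -3.67596960e+01, -7.59576636e-06,
        1.16939882e-03, -1.13074691e-05]), 'tool_pos': array([0.28189055, 0.613326  , 0.23133272]), 'tcp_rot': array([6.71416705e-01, 3.06896179e+00, 8.01198340e-05]), 'wrist_force': array([-0.67133743,  0.67288174, -0.13154699]), 'torque': array([ 0.02743643, -0.00501735,  0.04434727]), 'width': 1.0018480670888132}
```

View pics/top.png

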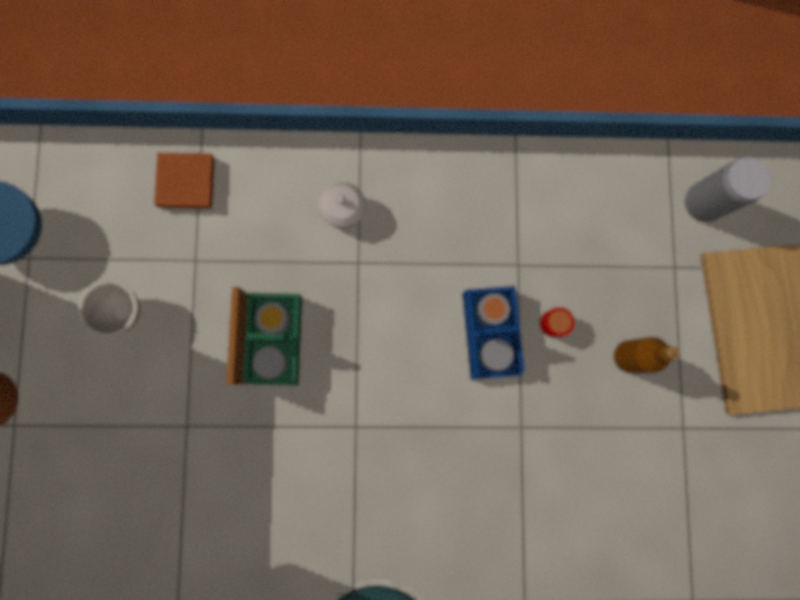

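```bash
python3 - <<'E'
import numpy as np,cv2
from h import cloud
for n in("top","scene"):
    z=np.load(n+".npz"); P=cloud(z["d"],z["K"],z["V"]); im=z["im"]
    b,g,r=[im[...,i].astype(int) for i in range(3)]
    X,Y,Z=P[...,0],P[...,1],P[...,2]
    for nm,(yc,xc) in dict(tray=(-.2,.55),rack=(.2,.54)).items():
        near=(abs(Y-yc)<.11)&(abs(X-xc)<.12)&(z["d"]>0)
        rim=near&(Z>.02)&(Z<.058)
        bd=near&(Z>.09)&(Z<.104)
        for l,m in(("body",rim),("board",bd)):
            q=P[m]
            if len(q)<5: continue
            rc=cv2.minAreaRect((q[:,:2]*1000).astype(np.float32))
            print(n,nm,l,len(q),np.round(rc[0],1),np.round(rc[1],1),round(rc[2],1),"zmed",np.round(np.median(q[:,2]),3))
# crops
z=np.load("top.npz");s=np.load("scene.npz")
a=cv2.resize(z["im"][170:260,290:380],(400,400),interpolation=cv2.INTER_CUBIC)
b=cv2.resize(z["im"][170:260,130:220],(400,400),interpolation=cv2.INTER_CUBIC)
cv2.imwrite("pics/crop.png",np.hstack([b,a]))
E
```

```text
top tray body 1488 [ 546.7 -236.2] [160.2 154. ] 5.1 zmed 0.047
top tray board 86 [ 543.4 -203.8] [ 9.8 58.1] 4.8 zmed 0.101
top rack body 1471 [529.1 185.8] [ 91.5 159.4] 89.0 zmed 0.048
top rack board 169 [528.  193.6] [ 75.9 155.7] 88.8 zmed 0.1
scene tray body 1032 [ 547.  -237.3] [164.1 151.9] 5.2 zmed 0.045
scene tray board 106 [ 545.4 -206.3] [11.8 59.7] 6.3 zmed 0.099
scene rack body 1078 [528.1 188.4] [100.9 165.9] 89.6 zmed 0.045
scene rack board 182 [536.6 194.5] [152.2  80.1] 3.4 zmed 0.098
```

View pics/scene.png

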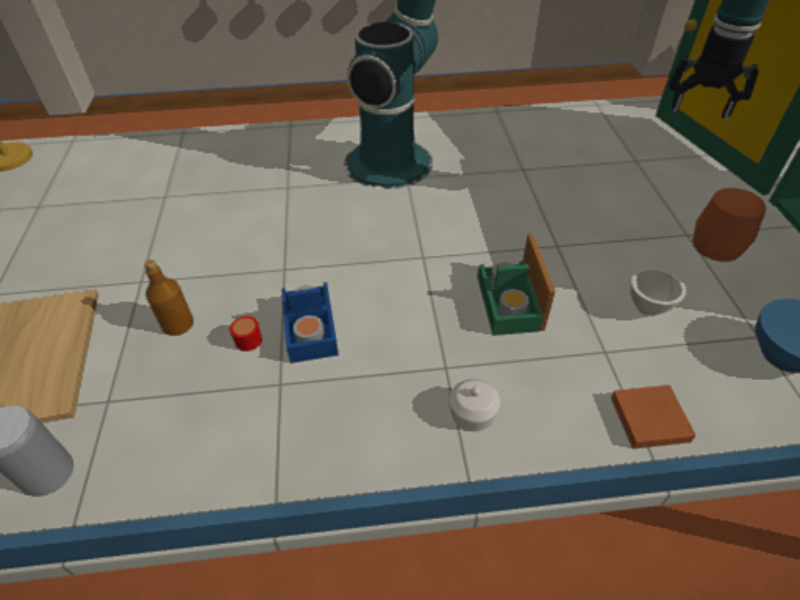

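The top view shows the blue tray at (493,333) and the green rack at (270,338), with its end panel on the left (+y). The scene view agrees. A red tin stands alone at (557,321) and is a look-alike. The tins at (494,308) and (497,354) stand inside the blue tray, so they are tin1 and tin0. I'll confirm with one crop and work out the first move, to a wrist look between the two trays.

View pics/crop.png

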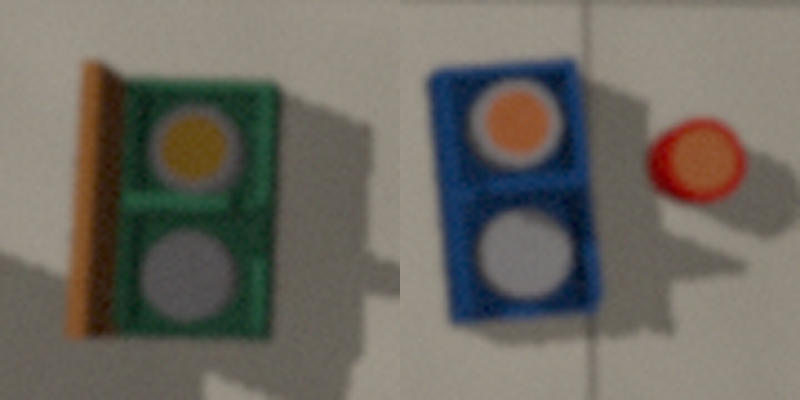

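```bash
cat >> h.py <<'E'
from scipy.spatial.transform import Rotation as Ro
def togo(p,jaw):
    "shift (m) and az (deg) from now to TCP p, tool y at world angle jaw (deg, mod 180), pointing down"
    s=bot.read_state(); R=Ro.from_rotvec(s["tcp_rot"]).as_matrix()
    sh=R.T@(np.array(p)-s["tool_pos"])
    best=None
    c,n=np.cos(np.radians(jaw)),np.sin(np.radians(jaw))
    for k in(1,-1):
        y=np.array([c,n,0])*k; z=np.array([0,0,-1.]); x=np.cross(y,z)
        a=Ro.from_matrix(R.T@np.stack([x,y,z],1)).as_rotvec(degrees=True)
        if best is None or np.linalg.norm(a)<np.linalg.norm(best): best=a
    print("shift",np.round(sh,4),"turn",np.round(best,2),"q",np.round(s["q"],2),"t",s["time"],"F",np.round(s["wrist_force"],1))
E
python3 - <<'E'
from h import *
togo([.47,.186,.35],-1)
togo([.544,-.204,.25],5)
V=np.array(bot.get_calibration("wrist")["view"]); s=bot.read_state(); R=Ro.from_rotvec(s["tcp_rot"]).as_matrix()
print("cam in tool",np.round(R.T@(-V[:3,:3].T@V[:3,3]-s["tool_pos"]),3)); print("cam axes in tool\n",np.round(R.T@V[:3,:3].T,2),bot.get_calibration("wrist")["intrinsics"])
E
```

```text
shift [-0.3494 -0.3097 -0.1187] turn [ 0.   -0.   66.32] q [ 1.1   0.26  1.6  -0.    1.27 -0.04] t 0.7 F [-0.7  0.7 -0.1]
shift [-0.5795 -0.6332 -0.0187] turn [ 0.   -0.   60.32] q [ 1.1   0.26  1.6  -0.    1.27 -0.04] t 0.7 F [-0.7  0.7 -0.1]
cam in tool [ 0.075 -0.001 -0.143]
cam axes in tool
 [[ 0.   -0.96 -0.29]
 [ 1.    0.    0.  ]
 [-0.   -0.29  0.96]] [[320.51434149   0.         255.3489767 ]
 [  0.         320.51434149 188.9324944 ]
 [  0.           0.           1.        ]]
```

The crop confirms it. On the left is the green rack, panel on +y and open side to the right. On the right is the blue tray with its orange-topped (back) and grey (front) tins inside, and the red tin separate outside it. I'll move to a wrist look above the rack.

```bash
python3 -m inch '[{"dx":-0.381,"dy":-0.235,"dz":-0.089,"az":66.3},{"dx":-0.381,"dy":-0.235,"dz":-0.089,"az":66.3},{"dx":-0.381,"dy":-0.235,"dz":-0.089,"az":66.3},{"dx":-0.381,"dy":-0.235,"dz":-0.089,"az":66.3},{"dx":-0.381,"dy":-0.235,"dz":-0.089,"az":66.3},{"dx":-0.381,"dy":-0.235,"dz":-0.089,"az":66.3},{"dx":-0.381,"dy":-0.235,"dz":-0.089,"az":66.3},{"dx":-0.381,"dy":-0.235,"dz":-0.089,"az":66.3},{"dx":-0.381,"dy":-0.235,"dz":-0.089,"az":66.3},{"dx":-0.381,"dy":-0.235,"dz":-0.089,"az":66.3},{"dx":-0.381,"dy":-0.235,"dz":-0.089,"az":66.3}]'
cat >> h.py <<'E'
def measure(nm,yc,xc,fn):
    im,d,K,V=cam("wrist"); P=cloud(d,K,V); np.savez(fn+".npz",im=im,d=d,K=K,V=V); cv2.imwrite(f"pics/{fn}.png",im)
    X,Y,Z=P[...,0],P[...,1],P[...,2]
    b,g,r=[im[...,i].astype(int) for i in range(3)]
    col=(b>1.5*r)&(b>1.25*g) if nm=="tray" else (g>1.2*r)&(g>1.1*b)
    near=(abs(Y-yc)<.11)&(abs(X-xc)<.13)&(d>0)&col
    for l,lo,hi in(("rim",.036,.056),("front",.02,.034),("board",.09,.108)):
        q=P[near&(Z>lo)&(Z<hi)]
        if len(q)<8: print(l,len(q)); continue
        rc=cv2.minAreaRect((q[:,:2]*1000).astype(np.float32))
        print(nm,l,len(q),np.round(rc[0],1),np.round(rc[1],1),round(rc[2],2),"z",np.round(np.percentile(q[:,2],[50,90]),4),"med",np.round(np.median(q,0)[:2],4))
    # side lines: top edges of walls in y bins along x, from rim points (z 42..50)
    q=P[near&(Z>.040)&(Z<.050)]
    for side in(0,1):
        pts=[]
        for x in np.arange(xc-.055,xc+.056,.005):
            w=q[abs(q[:,0]-x)<.003,1]
            if len(w)>3: pts.append((x,np.percentile(w,3 if side==0 else 97)))
        pts=np.array(pts)
        if len(pts)>5:
            f=np.polyfit(pts[:,0]-xc,pts[:,1],1); print(" side","-y+y"[2*side:2*side+2],"y at xc",round(f[1],4),"yaw",round(-np.degrees(np.arctan(f[0])),2),"rms",np.std(pts[:,1]-np.polyval(f,pts[:,0]-xc)).round(4))
    return P,im,d
E
python3 - <<'E'
from h import *
measure("rack",.186,.529,"w1")
E
```

```text
rim 0
front 6
board 0invalid input at $[0]: expected keys dx, dy, dz, ax, ay, az, fingers
```

View pics/w1.png

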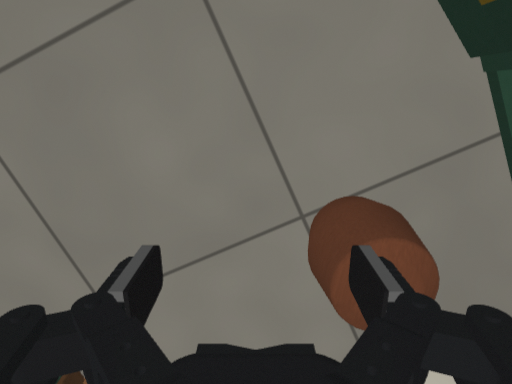

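The call was refused because every row needs all seven keys, so the arm hasn't moved. The picture shows only the terracotta pot at (375,260) below. I'll send the move again in full.

```bash
python3 -m inch '[{"dx":0,"dy":0,"dz":-0.06,"ax":0,"ay":0,"az":0,"fingers":1},{"dx":-0.381,"dy":-0.235,"dz":-0.089,"ax":0,"ay":0,"az":66.3,"fingers":1},{"dx":-0.381,"dy":-0.235,"dz":-0.089,"ax":0,"ay":0,"az":66.3,"fingers":1},{"dx":-0.381,"dy":-0.235,"dz":-0.089,"ax":0,"ay":0,"az":66.3,"fingers":1},{"dx":-0.381,"dy":-0.235,"dz":-0.089,"ax":0,"ay":0,"az":66.3,"fingers":1},{"dx":-0.381,"dy":-0.235,"dz":-0.089,"ax":0,"ay":0,"az":66.3,"fingers":1},{"dx":-0.381,"dy":-0.235,"dz":-0.089,"ax":0,"ay":0,"az":66.3,"fingers":1},{"dx":-0.381,"dy":-0.235,"dz":-0.089,"ax":0,"ay":0,"az":66.3,"fingers":1},{"dx":-0.381,"dy":-0.235,"dz":-0.089,"ax":0,"ay":0,"az":66.3,"fingers":1},{"dx":-0.381,"dy":-0.235,"dz":-0.089,"ax":0,"ay":0,"az":66.3,"fingers":1},{"dx":-0.381,"dy":-0.235,"dz":-0.089,"ax":0,"ay":0,"az":66.3,"fingers":1}]'
python3 - <<'E'
from h import *
measure("rack",.186,.529,"w2")
togo([.544,-.14,.30],5)
E
```

```text
time: 2.12
tool_pos: [0.5292, 0.2419, 0.3202]
tcp_rot: [-2.238, -2.203, -0.0]
wrist_force: [0.3, -0.0, 0.2]
width: 1.003
rack rim 1032 [532.2 179.4] [ 74.3 151.4] 89.29 z [0.0449 0.0461] med [0.5643 0.1491]
rack front 632 [524.6 177. ] [ 69.1 152.2] 89.49 z [0.0279 0.0314] med [0.4715 0.1523]
rack board 414 [528.2 187.1] [59.6  9.7] 89.35 z [0.0999 0.101 ] med [0.5284 0.1904]
 side -y y at xc 0.1428 yaw 0.84 rms 0.0002
 side +y y at xc 0.1501 yaw 0.09 rms 0.0011
shift [-0.3818  0.0207  0.02  ] turn [-0.03 -0.03 -5.87] q [0.39 0.05 1.69 0.   1.4  0.4 ] t 2.175 F [-0.6  0.2  0.2]
```

View pics/w2.png

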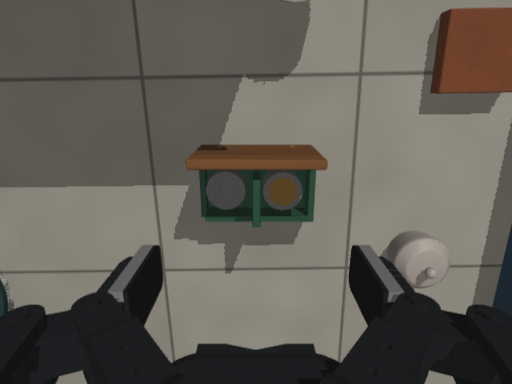

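The wrist view shows the rack with its panel at (255,157) and its open face along row 218. It measures: centre (0.528, 0.187), face y=0.1425, yaw about -0.75°, board top 0.100. Next is the tray.

```bash
python3 -m inch '[{"dx":-0.382,"dy":0.021,"dz":0.02,"ax":0,"ay":0,"az":-5.8,"fingers":1},{"dx":-0.382,"dy":0.021,"dz":0.02,"ax":0,"ay":0,"az":-5.8,"fingers":1},{"dx":-0.382,"dy":0.021,"dz":0.02,"ax":0,"ay":0,"az":-5.8,"fingers":1},{"dx":-0.382,"dy":0.021,"dz":0.02,"ax":0,"ay":0,"az":-5.8,"fingers":1},{"dx":-0.382,"dy":0.021,"dz":0.02,"ax":0,"ay":0,"az":-5.8,"fingers":1},{"dx":-0.382,"dy":0.021,"dz":0.02,"ax":0,"ay":0,"az":-5.8,"fingers":1},{"dx":-0.382,"dy":0.021,"dz":0.02,"ax":0,"ay":0,"az":-5.8,"fingers":1},{"dx":-0.382,"dy":0.021,"dz":0.02,"ax":0,"ay":0,"az":-5.8,"fingers":1}]'
python3 - <<'E'
from h import *
P,im,d=measure("tray",-.204,.544,"w3")
togo([.544,-.204,.068],5.2)
E
```

```text
time: 3.18
tool_pos: [0.5443, -0.1392, 0.2997]
tcp_rot: [-2.122, -2.314, -0.001]
wrist_force: [0.1, -0.1, -0.3]
width: 1.002
tray rim 2189 [ 547.1 -204. ] [151.3  91.3] 5.12 z [0.045  0.0462] med [ 0.5618 -0.183 ]
tray front 984 [ 542.6 -203.8] [158.3  90.5] 5.4 z [0.0282 0.032 ] med [ 0.5001 -0.2092]
tray board 410 [ 542.8 -203.2] [ 9.1 58.9] 4.94 z [0.1   0.101] med [ 0.543  -0.2005]
 side -y y at xc -0.2444 yaw -5.46 rms 0.0159
 side +y y at xc -0.1589 yaw -5.23 rms 0.0001
shift [-0.0655 -0.006   0.2318] turn [-0.04 -0.08 -0.19] q [-0.29  0.01  1.76  0.    1.37 -0.38] t 3.225 F [ 0.5 -0.2 -0.9]
```

View pics/w3.png

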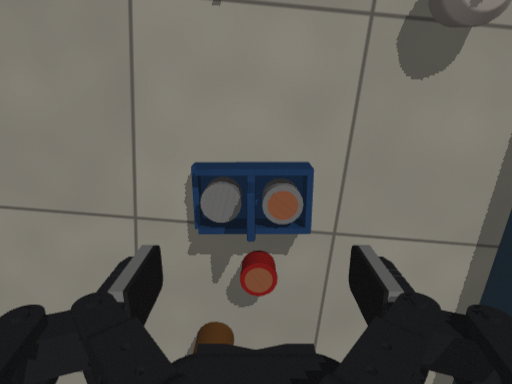

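The tray's low front wall is at -x (left in the picture, its two tins at (221,200) and (283,203)), the same way round as the rack. It measures: centre (0.5427, -0.2038), yaw 5.15°, board top 0.100 in all three views. I'll descend onto the board and grip it.

```bash
python3 -m inch '[{"dx":-0.033,"dy":-0.004,"dz":0.04,"ax":0,"ay":0,"az":-0.2,"fingers":1},{"dx":-0.0653,"dy":-0.0073,"dz":0.08,"ax":0,"ay":0,"az":-0.2,"fingers":1},{"dx":-0.0653,"dy":-0.0073,"dz":0.13,"ax":0,"ay":0,"az":-0.2,"fingers":1},{"dx":-0.0653,"dy":-0.0073,"dz":0.17,"ax":0,"ay":0,"az":-0.2,"fingers":1},{"dx":-0.0653,"dy":-0.0073,"dz":0.20,"ax":0,"ay":0,"az":-0.2,"fingers":1},{"dx":-0.0653,"dy":-0.0073,"dz":0.22,"ax":0,"ay":0,"az":-0.2,"fingers":1},{"dx":-0.0653,"dy":-0.0073,"dz":0.2328,"ax":0,"ay":0,"az":-0.2,"fingers":1},{"dx":-0.0653,"dy":-0.0073,"dz":0.2328,"ax":0,"ay":0,"az":-0.2,"fingers":1}]' 60
python3 -m inch '[{"dx":0,"dy":0,"dz":0,"ax":0,"ay":0,"az":0,"fingers":-1},{"dx":0,"dy":0,"dz":0,"ax":0,"ay":0,"az":0,"fingers":-1},{"dx":0,"dy":0,"dz":0,"ax":0,"ay":0,"az":0,"fingers":-1},{"dx":0,"dy":0,"dz":0,"ax":0,"ay":0,"az":0,"fingers":-1},{"dx":0,"dy":0,"dz":0,"ax":0,"ay":0,"az":0,"fingers":-1},{"dx":0,"dy":0,"dz":0,"ax":0,"ay":0,"az":0,"fingers":-1},{"dx":0,"dy":0,"dz":0,"ax":0,"ay":0,"az":0,"fingers":-1},{"dx":0,"dy":0,"dz":0,"ax":0,"ay":0,"az":0,"fingers":-1},{"dx":0,"dy":0,"dz":-0.01,"ax":0,"ay":0,"az":0,"fingers":-1},{"dx":0,"dy":0,"dz":-0.02,"ax":0,"ay":0,"az":0,"fingers":-1},{"dx":0,"dy":0,"dz":-0.02,"ax":0,"ay":0,"az":0,"fingers":-1}]' 70
python3 - <<'E'
from h import *
measure("tray",-.204,.543,"w4")
togo([.5268,.097-.03,.085],-.75)
E
```

```text
time: 4.22
tool_pos: [0.5426, -0.2032, 0.0666]
tcp_rot: [-2.115, -2.32, -0.0]
wrist_force: [0.3, 0.2, 0.8]
width: 1.0
time: 5.6
tool_pos: [0.5427, -0.2032, 0.0868]
tcp_rot: [-2.116, -2.32, -0.001]
wrist_force: [0.2, 0.1, -7.2]
width: 0.104
tray rim 4487 [ 541.  -204.2] [159.2  89.9] 5.39 z [0.0479 0.0542] med [ 0.4966 -0.1843]
tray front 4952 [ 540.9 -190.2] [156.7  62. ] 5.34 z [0.028  0.0296] med [ 0.5495 -0.1829]
tray board 311 [ 536.1 -182.3] [20.7  8.8] 61.49 z [0.1005 0.1066] med [ 0.5389 -0.1749]
 side -y y at xc -0.1631 yaw -15.24 rms 0.0157
 side +y y at xc -0.1589 yaw -5.32 rms 0.0
shift [0.2704 0.0092 0.002 ] turn [-0.09 -0.11  6.02] q [-0.4   0.22  1.95  0.    0.98 -0.49] t 5.65 F [ 0.1 -0.3 -6.6]
```

```bash
python3 - <<'E'
import numpy as np
from h import cloud
z=np.load("w4.npz"); P=cloud(z["d"],z["K"],z["V"]).reshape(-1,3)
c,s=np.cos(np.radians(5.2)),np.sin(np.radians(5.2))
L=(P[:,:2]-[.5427,-.2032])@np.array([[c,-s],[s,c]])
for x in(-76,-60,-40,40,60,74):
    for y in(41,-41):
        m=(abs(L[:,0]*1000-x)<4)&(abs(L[:,1]*1000-y)<2.5)
        print(x,y,m.sum(),np.percentile(P[m,2],[50,90]).round(4) if m.sum()>3 else'')
for x in(-40,40):
    m=(abs(L[:,0]*1000-x)<12)&(abs(L[:,1]*1000)<20); print("tin",x,np.percentile(P[m,2],[10,50,90]).round(4) if m.sum() else'')
E
```

```text
-76 41 94 [0.0451 0.0645]
-76 -41 83 [0.0481 0.0601]
-60 41 196 [0.0648 0.0659]
-60 -41 28 [0.0501 0.053 ]
-40 41 191 [0.0648 0.0657]
-40 -41 42 [0.0558 0.0603]
40 41 179 [0.0647 0.0657]
40 -41 9 [0.0601 0.0606]
60 41 170 [0.0648 0.0657]
60 -41 4 [0.0525 0.0553]
74 41 175 [0.0648 0.0658]
74 -41 71 [0.0648 0.0655]
tin -40 [0.0704 0.1496 0.1669]
tin 40 [0.0703 0.1514 0.1676]
```

View pics/w4.png

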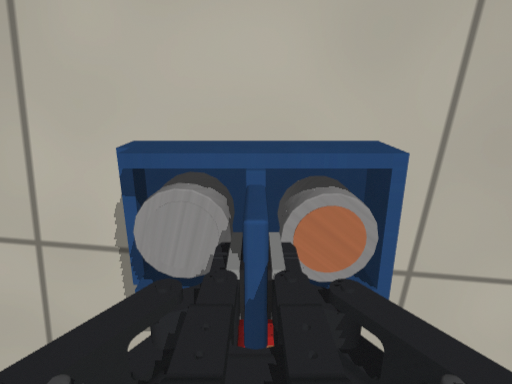

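The tray is lifted 20 mm and level: its rim reads 0.0648 at the front, middle and back, and both tins are upright at (185,228) and (328,235). I'll carry it gently to about 30 mm short of the rack face, turning 6°.

```bash
python3 -m inch '[{"dx":0.008,"dy":0,"dz":0.002,"ax":0,"ay":0,"az":0,"fingers":-1},{"dx":0.025,"dy":0.001,"dz":0.002,"ax":0,"ay":0,"az":0.5,"fingers":-1},{"dx":0.045,"dy":0.002,"dz":0.002,"ax":0,"ay":0,"az":1,"fingers":-1},{"dx":0.068,"dy":0.003,"dz":0.002,"ax":0,"ay":0,"az":1.6,"fingers":-1},{"dx":0.091,"dy":0.004,"dz":0.002,"ax":0,"ay":0,"az":2.2,"fingers":-1},{"dx":0.114,"dy":0.005,"dz":0.002,"ax":0,"ay":0,"az":2.8,"fingers":-1},{"dx":0.137,"dy":0.006,"dz":0.002,"ax":0,"ay":0,"az":3.4,"fingers":-1},{"dx":0.160,"dy":0.006,"dz":0.002,"ax":0,"ay":0,"az":4,"fingers":-1},{"dx":0.183,"dy":0.007,"dz":0.002,"ax":0,"ay":0,"az":4.6,"fingers":-1},{"dx":0.206,"dy":0.008,"dz":0.002,"ax":0,"ay":0,"az":5.2,"fingers":-1},{"dx":0.229,"dy":0.009,"dz":0.002,"ax":0,"ay":0,"az":5.6,"fingers":-1},{"dx":0.248,"dy":0.0092,"dz":0.002,"ax":0,"ay":0,"az":5.8,"fingers":-1},{"dx":0.263,"dy":0.0092,"dz":0.002,"ax":0,"ay":0,"az":6,"fingers":-1},{"dx":0.2704,"dy":0.0092,"dz":0.002,"ax":0,"ay":0,"az":6,"fingers":-1},{"dx":0.2704,"dy":0.0092,"dz":0.002,"ax":0,"ay":0,"az":6,"fingers":-1},{"dx":0.2704,"dy":0.0092,"dz":0.002,"ax":0,"ay":0,"az":6,"fingers":-1}]'
python3 - <<'E'
from h import *
im,d,K,V=cam("wrist"); P=cloud(d,K,V); cv2.imwrite("pics/w5.png",im); np.savez("w5.npz",im=im,d=d,K=K,V=V)
b,g,r=[im[...,i].astype(int) for i in range(3)]
X,Y,Z=P[...,0],P[...,1],P[...,2]
t=(b>1.5*r)&(b>1.25*g)&(Y<.135)&(d>0); k=(g>1.2*r)&(g>1.1*b)&(Y>.13)&(d>0)
def edge(m,lo,hi,pc,n):
    q=P[m&(Z>lo)&(Z<hi)]; pts=[]
    for x in np.arange(.465,.591,.006):
        w=q[abs(q[:,0]-x)<.004,1]
        if len(w)>3: pts.append((x,np.percentile(w,pc)))
    pts=np.array(pts)
    if len(pts)<5: print(n,"few",len(q)); return
    f=np.polyfit(pts[:,0]-.527,pts[:,1],1); print(n,"y",f[1].round(4),"slope deg",np.degrees(f[0]).round(2),"x range",np.percentile(q[:,0],[.5,99.5]).round(4),"z",np.median(q[:,2]).round(4))
edge(t,.058,.07,98,"tray +y"); edge(k,.038,.05,2,"rack -y")
togo([.5268,.097-.03,.066],-.75)
E
```

```text
time: 7.65
tool_pos: [0.5268, 0.0665, 0.085]
tcp_rot: [-2.234, -2.205, 0.0]
wrist_force: [0.2, 0.7, -7.8]
width: 0.103
tray +y y 0.1103 slope deg -0.68 x range [0.4552 0.6058] z 0.063
rack -y y 0.1413 slope deg -0.68 x range [0.4565 0.6074] z 0.0454
shift [ 0.0005 -0.      0.019 ] turn [-0.1  -0.09 -0.01] q [0.08 0.13 2.05 0.   0.96 0.09] t 7.7 F [ 0.3 -0.1 -8.2]
```

View pics/w5.png

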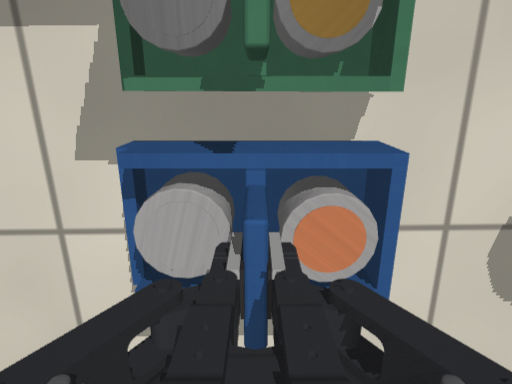

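The slopes match at -0.68° and the fronts are in line within about 1.5 mm; the gap between blue (row 142) and green (row 90) measures 31 mm. I'll lower to about 1 mm above the shelf, then close most of the gap.

```bash
python3 -m inch '[{"dx":0,"dy":0,"dz":0.006,"ax":0,"ay":0,"az":0,"fingers":-1},{"dx":0,"dy":0.001,"dz":0.012,"ax":0,"ay":0,"az":0,"fingers":-1},{"dx":0.003,"dy":0.0015,"dz":0.0165,"ax":0,"ay":0,"az":0,"fingers":-1},{"dx":0.008,"dy":0.0015,"dz":0.0173,"ax":0,"ay":0,"az":0,"fingers":-1},{"dx":0.014,"dy":0.0015,"dz":0.0173,"ax":0,"ay":0,"az":0,"fingers":-1},{"dx":0.020,"dy":0.0015,"dz":0.0173,"ax":0,"ay":0,"az":0,"fingers":-1},{"dx":0.025,"dy":0.0015,"dz":0.0173,"ax":0,"ay":0,"az":0,"fingers":-1},{"dx":0.028,"dy":0.0015,"dz":0.0173,"ax":0,"ay":0,"az":0,"fingers":-1},{"dx":0.028,"dy":0.0015,"dz":0.0173,"ax":0,"ay":0,"az":0,"fingers":-1}]'
python3 -m inch '[{"dx":0.001,"dy":0,"dz":0,"ax":0,"ay":0,"az":0,"fingers":-1},{"dx":0.002,"dy":0,"dz":0,"ax":0,"ay":0,"az":0,"fingers":-1},{"dx":0.002,"dy":0,"dz":0,"ax":0,"ay":0,"az":0,"fingers":-1}]'
```

```text
time: 8.82
tool_pos: [0.5287, 0.0947, 0.0678]
tcp_rot: [-2.234, -2.206, 0.0]
wrist_force: [-0.2, -0.4, -7.1]
width: 0.107
time: 9.2
tool_pos: [0.5288, 0.0967, 0.0678]
tcp_rot: [-2.234, -2.205, 0.0]
wrist_force: [0.1, 0.0, -7.5]
width: 0.106
```

No contact yet (Fy ≈ 0, full weight still carried), so I'll keep going in 1 mm steps.

```bash
python3 -m inch '[{"dx":0.001,"dy":0,"dz":0,"ax":0,"ay":0,"az":0,"fingers":-1},{"dx":0.001,"dy":0,"dz":0,"ax":0,"ay":0,"az":0,"fingers":-1}]'
python3 -m inch '[{"dx":0.001,"dy":0,"dz":0,"ax":0,"ay":0,"az":0,"fingers":-1},{"dx":0.001,"dy":0,"dz":0,"ax":0,"ay":0,"az":0,"fingers":-1}]'
```

```text
time: 9.45
tool_pos: [0.5287, 0.0974, 0.0678]
tcp_rot: [-2.234, -2.206, 0.001]
wrist_force: [-0.5, -1.0, -7.0]
width: 0.104
time: 9.7
tool_pos: [0.5287, 0.0976, 0.0679]
tcp_rot: [-2.235, -2.206, 0.003]
wrist_force: [-0.8, -5.2, -5.4]
width: 0.107
```

It touched at y ≈ 0.0974 (Fy -5 N). I'll set it down, then release.

```bash
python3 -m inch '[{"dx":-0.0003,"dy":0,"dz":0.0006,"ax":0,"ay":0,"az":0,"fingers":-1},{"dx":-0.0003,"dy":0,"dz":0.0012,"ax":0,"ay":0,"az":0,"fingers":-1},{"dx":-0.0003,"dy":0,"dz":0.0015,"ax":0,"ay":0,"az":0,"fingers":-1},{"dx":-0.0003,"dy":0,"dz":0.0015,"ax":0,"ay":0,"az":0,"fingers":-1}]'
```

```text
time: 10.2
tool_pos: [0.5288, 0.0973, 0.0673]
tcp_rot: [-2.235, -2.207, 0.002]
wrist_force: [-3.9, -2.4, 0.7]
width: 0.109
```

```bash
python3 -m inch '[{"dx":0,"dy":0,"dz":0,"ax":0,"ay":0,"az":0,"fingers":1},{"dx":0,"dy":0,"dz":0,"ax":0,"ay":0,"az":0,"fingers":1},{"dx":0,"dy":0,"dz":0,"ax":0,"ay":0,"az":0,"fingers":1},{"dx":0,"dy":0,"dz":0,"ax":0,"ay":0,"az":0,"fingers":1},{"dx":0,"dy":0,"dz":0,"ax":0,"ay":0,"az":0,"fingers":1},{"dx":0,"dy":0,"dz":-0.02,"ax":0,"ay":0,"az":0,"fingers":1},{"dx":0,"dy":0,"dz":-0.06,"ax":0,"ay":0,"az":0,"fingers":1},{"dx":0,"dy":0,"dz":-0.11,"ax":0,"ay":0,"az":0,"fingers":1},{"dx":0,"dy":0,"dz":-0.16,"ax":0,"ay":0,"az":0,"fingers":1},{"dx":0.06,"dy":0,"dz":-0.22,"ax":0,"ay":0,"az":0,"fingers":1},{"dx":0.08,"dy":0,"dz":-0.24,"ax":0,"ay":0,"az":0,"fingers":1},{"dx":0.08,"dy":0,"dz":-0.24,"ax":0,"ay":0,"az":0,"fingers":1},{"dx":0.08,"dy":0,"dz":-0.24,"ax":0,"ay":0,"az":0,"fingers":1}]'
python3 - <<'E'
from h import *
im,d,K,V=cam("wrist"); P=cloud(d,K,V); cv2.imwrite("pics/w6.png",cv2.resize(im[100:300,150:370],(770,700)[:1]+(560,),interpolation=cv2.INTER_CUBIC)); np.savez("w6.npz",im=im,d=d,K=K,V=V)
b,g,r=[im[...,i].astype(int) for i in range(3)]
X,Y,Z=P[...,0],P[...,1],P[...,2]
ok=(d>0)&(Y>.02)&(Y<.26)&(X>.42)&(X<.64)
t=ok&(b>1.5*r)&(b>1.25*g); k=ok&(g>1.2*r)&(g>1.1*b)
def L(m,pc,n):
    q=P[m&(Z>.04)&(Z<.05)]; pts=[]
    for x in np.arange(.465,.591,.006):
        w=q[abs(q[:,0]-x)<.004,1]
        if len(w)>3: pts.append((x,np.percentile(w,pc)))
    pts=np.array(pts); f=np.polyfit(pts[:,0]-.527,pts[:,1],1)
    print(n,"y at -80/+80",(f[1]+f[0]*np.array([-.08,.08])).round(4),"x ends",np.percentile(q[:,0],[.3,99.7]).round(4))
L(t,98,"tray +y"); L(k,2,"rack -y")
for n,m in(("tray",t),("rack",k)):
    q=P[m&(Z>.09)&(Z<.108)]; rc=cv2.minAreaRect((q[:,:2]*1000).astype(np.float32)); print(n,"board",np.round(rc[0],1),np.round(rc[1],1),round(rc[2],2),"z",np.median(q[:,2]).round(4))
    for x in(.47,.50,.56,.59):
        z=P[m&(abs(X-x)<.006)&(Z>.04)&(Z<.05)][:,2]; print("  rim z at x",x,np.median(z).round(4))
for x,y in((.487,.097),(.567,.097)):
    q=P[(abs(X-x)<.015)&(abs(Y-y)<.015)&(d>0)]; print("tin top",np.percentile(q[:,2],[5,50,95]).round(4))
E
```

```text
time: 11.82
tool_pos: [0.5297, 0.1771, 0.3064]
tcp_rot: [-2.234, -2.207, 0.005]
wrist_force: [0.2, -0.9, -0.9]
width: 0.995
tray +y y at -80/+80 [0.1406 0.139 ] x ends [0.4572 0.6077]
rack -y y at -80/+80 [0.1451 0.1434] x ends [0.4569 0.6082]
tray board [528.3  97.1] [59.   9.7] 89.26 z 0.0999
  rim z at x 0.47 0.0452
  rim z at x 0.5 0.0452
  rim z at x 0.56 0.0451
  rim z at x 0.59 0.0453
rack board [528.  186.8] [59.4  9.1] 89.47 z 0.1001
  rim z at x 0.47 0.0451
  rim z at x 0.5 0.0451
  rim z at x 0.56 0.0453
  rim z at x 0.59 0.0455
tin top [0.0495 0.0508 0.0521]
tin top [0.0496 0.0507 0.052 ]
```

View pics/w6.png

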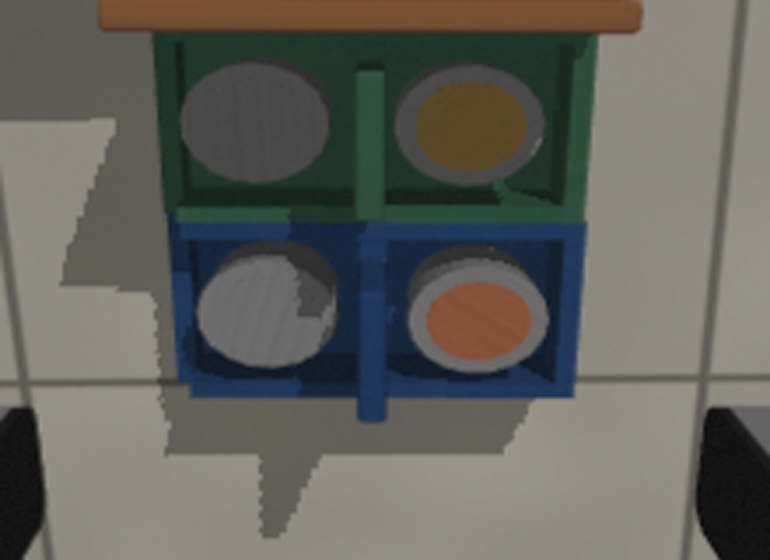

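The picture shows blue and green meeting along the whole of row ~220 with no shelf visible between them, fronts in line, and all four tins upright. The board centres are 89.7 mm apart across the trays and 0.3 mm off along them. I'm handing in.

```bash
python3 -c "
from workcell import bot
print(bot.finish_job())"
```

```text
the job is handed in; nothing more can be done
None
```

The blue tray is against the green tray's open side, released and flat on the shelf, and I handed the job in at about 12 s of robot time. I gripped it by its carrying board, carried it level and turned it about 6°. I then moved it in until it touched the rack (about 5 N), set it down and backed the arm off.

**Last checks:**
- **Position:** the two board centres are 89.7 mm apart (90 mm is flush). The fronts are in line within about 1 mm, and the yaws agree to about 0.2°.
- **Flatness:** the tray's rim stands at 45 mm from front to back. Both its tins are upright, with their tops at 51 mm.
- **Bystanders:** the arm kept clear of them and I saw no disturbance, but I did not measure their positions again at the end.

**One check disagreed:** the colour-edge measurement of the seam showed an even gap of about 4.4 mm, still within the 5 mm limit. I put this down to mixed pixels at the blue/green boundary, because the board spacing, the contact force and the picture (no shelf visible between the trays) all indicate they touch.

The first move call was refused because its rows lacked some keys. It moved nothing and was sent again in full.

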